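Sort the returned parts bin over the test desk funnel

TASK

Lift the yellow parts bin up and off its hook with its contents still in it, and tip it out onto the grate over the funnel: both brass plug shells must end up through it in the catch bin, while the porcelain insulator stays on the bars. Stand the empty bin upright near the middle of the black rubber mat and let go of it, then pick the insulator off the grate and lay it in the wooden tray. Do not drop the porcelain from a height, and leave the other things on the desk where they are.

Things in the scene. Friction and masses are not known exactly. Their poses are not given: they have to be found in the camera images.
- stand: Fixed green post (30 x 90 mm, top 180 mm above the desk) on a dark foot, with a flat steel hook on its -x face. Origin: desk level under the post's centre; +x points from the hook into the post (away from the bin).
- hook (a point): Bearing surface of the 26 mm wide steel hook, 175 mm above the desk. It sticks 18 mm out of the post to the stand's -x; its outer end turns up 14 mm, 6.5 mm in front of the bin's back plate. To unhook: lift 20 to 40 mm (over 50 mm the window's lower edge meets the hook), then draw the bin 50 mm along the stand's -x.
- bin: Loose yellow parts bin, 0.28 kg empty, 0.72 kg full, hung on the hook by a window in its tall back plate. Origin: centre of its flat underside, 30 mm above the desk at the start; open mouth at -x, back plate at +x (x 60 to 66 mm), axes as the stand's. Body 127 (x) x 82 (y) mm, side walls 75 mm high, 76 mm apart inside. Window 54 mm wide, z 85 to 145 mm. Red handle on top.
- bin_handle (a point): Centre of the red handle block on top of the back plate: 14 mm thick along the bin's x (grip it so), 50 mm wide along y, z 166 to 211 mm in the bin frame; this point is at (63, 0, 188.5) mm in the bin frame. Post and hook tip end 180 and 189 mm above the desk; above that the space around it is clear.
- bin_lip (a point): Middle of the pouring lip, the front edge of the floor, at (-61, 0, 35.5) mm in the bin frame; the bin's lowest front corner is 35 mm below it along bin z. There is no front wall: the floor climbs 13 degrees from back to lip, so things rest at the back and roll out when the bin is tipped mouth-down by clearly more (45 to 50 degrees is good).
- insulator: White porcelain shackle insulator: spool 62 mm long, two 66 mm flanges (15 mm thick), 48 mm waist, 0.32 kg, in the bin. Origin: its centre; axis along its y. Too large for the grate: it stays on the bars (centre about 20 mm above the grate point if it lies along a gap) and can be taken from above by its flat ends, 62 mm apart.
- shell_a: Brass plug shell, a cylinder 22 mm in diameter and 60 mm long, 60 g, in the bin. Origin: its centre; axis along y, across the bin.
- shell_b: The second brass plug shell, as the first, nearer the bin's mouth. A shell can stay pinned between the insulator and a bar; it then drops through when the insulator is lifted.
- console: Fixed riser, grey linoleum top 250 x 250 mm, 115 mm above the desk. An aluminium funnel set in it (mouth 170 mm, throat 90 mm) drops into a blue catch bin (160 x 160 x 55 mm) under it on the desk. Origin: centre at desk level; z up. Over the funnel lies the bar grate.
- grate (a point): Centre of the grate, level with its bar tops, 127 mm above the desk. 8 mm bars along the console's y at x = -56, 0, 56 mm: clear gaps 48 mm, a shell along them falls through. Frame inside 144 (x) x 145 (y) mm: wall 38 mm above the bars at -x, 23 mm at both y sides, 10 mm at +x; aprons slope down from the x walls to the outer bars. Tip towards -x with the bin's y along the bars.
- mat: Fixed black rubber mat, 170 (x) x 150 (y) x 3 mm, where the empty bin is to stand. Origin: centre of underside.
- tray: Fixed shallow wooden tray, 160 (x) x 170 (y) x 30 mm, walls and floor 5 mm, for the insulator. Origin: centre of underside. Mat and tray may change places.
- key_handle: Bystander: red bakelite key handle, 115 mm long, 24 mm thick, lying along its x. Leave alone.
- gauge: Bystander: flat steel relay spring gauge, 150 mm long along its x, 15 mm high. Leave alone.
- screwdriver: Bystander: screwdriver lying along its x. Leave alone.
- mug: Bystander: blue mug, 80 mm wide, 90 mm high; origin under its centre. Leave alone.
- can: Bystander: spray can, 56 mm wide, 120 mm high; origin under its centre. Leave alone.
- relay: Bystander: relay with a copper coil, 35 x 80 x 44 mm; origin under its centre. Leave alone.
Things that resemble listed ones, but are neither listed nor needed, are in the scene too. There is more than one size of the insulator; the job needs the smallest.

How it is judged (in metres and radians):
On the way, in this order (a step that is already met when the one before it is completed fails the run):
1. the bin is off its hook (origin more than 0.14 m from the stand's upright axis) with the insulator and both shells still in it (origins within 90 mm of the bin's origin) (horizontal distance between bin and stand above 0.14 m and distance between each of insulator, shell_a, shell_b and bin below 0.09 m), for 0.1 s.
2. both shells have been tipped out onto the grate or have already fallen through it, and the insulator lies still on the grate, not touched by the gripper (x of shell_a in the frame of console between -0.076 and 0.076 m and y of shell_a in the frame of console between -0.076 and 0.076 m and z of shell_a in the frame of console between 0 and 0.17 m and x of shell_b in the frame of console between -0.076 and 0.076 m and y of shell_b in the frame of console between -0.076 and 0.076 m and z of shell_b in the frame of console between 0 and 0.17 m and x of insulator in the frame of grate between -0.075 and 0.075 m and y of insulator in the frame of grate between -0.075 and 0.075 m and z of insulator in the frame of grate between 0 and 0.06 m and linear speed of insulator below 0.05 m/s and contact force between insulator and the fingers below 0.1 N), for 0.2 s.
3. the bin stands upright on the mat, released, the insulator still on the grate (x of bin in the frame of mat between -0.05 and 0.05 m and y of bin in the frame of mat between -0.04 and 0.04 m and z of bin in the frame of mat between -0.002 and 0.01 m and angle between bin's own z axis and vertical below 0.1 rad and linear speed of bin below 0.03 m/s and contact force between bin and the fingers below 0.1 N and x of insulator in the frame of grate between -0.075 and 0.075 m and y of insulator in the frame of grate between -0.075 and 0.075 m and z of insulator in the frame of grate between 0 and 0.06 m), for 0.2 s.
At the end, for the whole second after the job is handed in: Both shells in the catch bin (centres under 60 mm high); the bin released, still and upright (0.1 rad) on the mat, origin within 50 mm (mat x) and 40 mm (mat y) of its centre; the insulator released and still in the tray, centre within 60 mm (x) and 65 mm (y) of the tray's and under 55 mm high (x of shell_a in the frame of console between -0.076 and 0.076 m and y of shell_a in the frame of console between -0.076 and 0.076 m and z of shell_a in the frame of console between 0 and 0.06 m and x of shell_b in the frame of console between -0.076 and 0.076 m and y of shell_b in the frame of console between -0.076 and 0.076 m and z of shell_b in the frame of console between 0 and 0.06 m and x of bin in the frame of mat between -0.05 and 0.05 m and y of bin in the frame of mat between -0.04 and 0.04 m and z of bin in the frame of mat between -0.002 and 0.01 m and angle between bin's own z axis and vertical below 0.1 rad and linear speed of bin below 0.03 m/s and contact force between each of bin, insulator and the fingers below 0.1 N and x of insulator in the frame of tray between -0.06 and 0.06 m and y of insulator in the frame of tray between -0.065 and 0.065 m and z of insulator in the frame of tray between 0 and 0.055 m and linear speed of insulator below 0.04 m/s); the robot touches nothing.
It fails at once if the porcelain insulator falls or is thrown (faster than 1.5 m/s, a fall of about 115 mm) (linear speed of insulator above 1.5 m/s).
It fails at once if a bystander is moved by more than 30 mm (distance of any of key_handle, gauge, screwdriver, mug, can, relay from where it was at the start of the episode above 0.03 m).
It also fails if it takes over 72 s, if anything falls off the work surface, if the arm or the gripper's body presses on something with over 40 N, if the wrist force passes 120 N, or if a joint passes its speed limit or range.

ROBOT

A 6-joint arm with a two-finger parallel gripper is mounted at the origin on the work surface. World frame = base frame: x ahead of the robot, y to its left, z up, the work surface at z = 0. Lengths are in mm, angles in rad, forces in N, time in s.
With the tool pointing down it reaches from about 275 to 825 mm from the base axis. Payload 4.9 kg.
Tool frame: the origin (TCP) lies at the very end of the fingers, on their centre line; the grasp point (between the pads) lies 19 mm behind it; z points along the fingers, y is the line along which they close (so a half turn about z gives the same grasp; the last joint's range is limited). The gripper opens to 85 mm and grips with 20 to 120 N. Pads are 22 mm wide; open, the fingers measure 114 mm over their backs; the gripper's body (76 mm by 85 mm) begins 54 mm behind the grasp point. The pads swing forward as they close: fully open they stand 13 mm farther back than shut.
Start: joints at [1.096, 0.326, -0.193, 1.052, 0, 1.437], TCP at [183.828, 518.388, 231.281] pointing down, gripper open.
Joint ranges: [-2.65, 2.65], [-0.97, 1.79], [-1.3, 1.35], [-1.93, 2.1], [-1.47, 1.37], [-3.14, 3.14]. Speed limits (rad/s): [2.57, 2.57, 3.14, 3.14, 3.14, 3.14].

INTERFACE

Orientations are given as [roll, pitch, yaw] about the fixed x, y, z axes, in that order (R = Rz(yaw) Ry(pitch) Rx(roll)).
In Python, from bench import bot, solve_ik, imaging gives the robot as it stands. Calls block until the motion is done:
- bot.move_ptp(position, orientation): joint-space move of the TCP to a pose.
- bot.movel(position, rot=None, max_speed=150, threshold=None): straight line of the TCP; rot=None keeps the orientation; max_speed is the mean speed in mm/s. With threshold (N) it stops when the force on the tool has changed by that much, and returns True; else False.
- bot.move_j(angles): joint-space move.
- bot.grip(opening, effort=None): opening from 0.0 (shut) to 1.0 (fully open); effort is the grip in N (None keeps the last); returns when the fingers have stopped.
- bot.dwell(seconds).
- solve_ik(position, orientation): joint angles nearest the present ones, or None.
- bot.get_state(): the state.
- imaging.capture(name): name is "scene" or "top"; returns the picture (384x512x3 uint8, blue, green, red); there is no depth.
- imaging.camera_model(name): a dict with "K" (3x3 intrinsics, pixels), "position" and "rotation" of the camera in the world. Camera axes: x right, y up, looking along -z (the intrinsics and any distortion apply to the point x, -y, -z); pixel columns grow to the right and rows downward; lengths in mm; the calibration is good to about 2 mm. A picture is of the moment at which its call begins. camera_model takes no time and is no camera call.
A pose or a line that the arm cannot do raises bot.IKError and nothing moves.
- bot.sign_off(): hands the job in; it is judged then, once.
The state is a dict: "t": time; "qpos": joint angles; "joint_velocities": joint speeds; "effort": joint torques, N m; "tcp_pos": TCP position; "orientation": TCP orientation; "contact_force": force on the tool from outside, world axes, zero at the start; "wrist_torque": the same for the moment, N m; "opening": opening from 0.0 (shut) to 1.0 (fully open); "gripper_force": force on a finger pad.
Only numpy, scipy, OpenCV 4.12 (cv2) and the standard library are available. Lean on these libraries where they do the work, as an engineer would, in place of code of your own. Each camera call takes 0.05 s, during which the arm holds its last target. There are 200 camera calls.

## Working session

There is one attempt and no reset: what is moved stays moved. The work goes in short steps, each a Python script; the robot and the scene stay as the last script left them, time stands still between calls to the robot, and variables do not carry over. Pictures are saved under pics/ and viewed, at most 10 in all, crops included, and the job is handed in when it is done.

```bash
ls; mkdir -p pics; python3 - <<'E'
from bench import bot, solve_ik, imaging
import cv2
for n in ("scene","top"):
    im=imaging.capture(n); cv2.imwrite(f"pics/{n}0.png",im)
    m=imaging.camera_model(n); print(n,m)
s=bot.get_state(); print(s["t"],s["tcp_pos"],s["orientation"])
E
```

```text
pics
scene {'K': array([[354.58729989,   0.        , 255.19456586],
       [  0.        , 354.58729989, 186.61153647],
       [  0.        ,   0.        ,   1.        ]]), 'position': array([1036.39137269,  833.58961682,  743.46608737]), 'rotation': array([0.98915021, 0.00356731, 2.53952216])}
top {'K': array([[383.24704172,   0.        , 255.7823493 ],
       [  0.        , 383.24704172, 192.26418137],
       [  0.        ,   0.        ,   1.        ]]), 'position': array([ 387.32636605,  108.05364348, 1161.75854262]), 'rotation': array([ 0.13372846, -0.00697511, -1.54459243])}
0.1 [183.59464456 517.90718465 230.59743203] [-3.14007577e+00 -1.77623295e-04  2.80079934e+00]
```

```bash
python3 - <<'E'
import cv2
for n in ("scene","top"):
    cv2.imwrite(f"pics/{n}0b.png",cv2.resize(cv2.imread(f"pics/{n}0.png"),(800,600),interpolation=cv2.INTER_CUBIC))
E
```

```text
(no output)
```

View pics/scene0b.png

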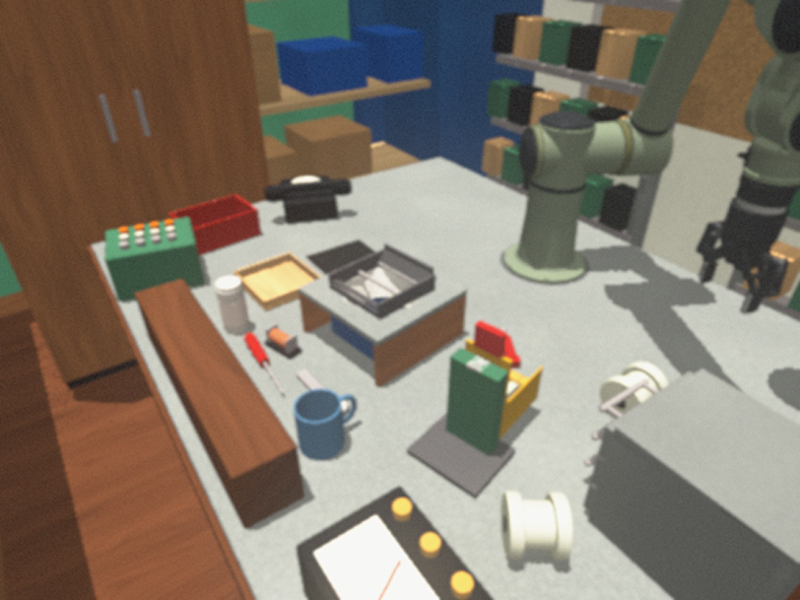

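View pics/top0b.png

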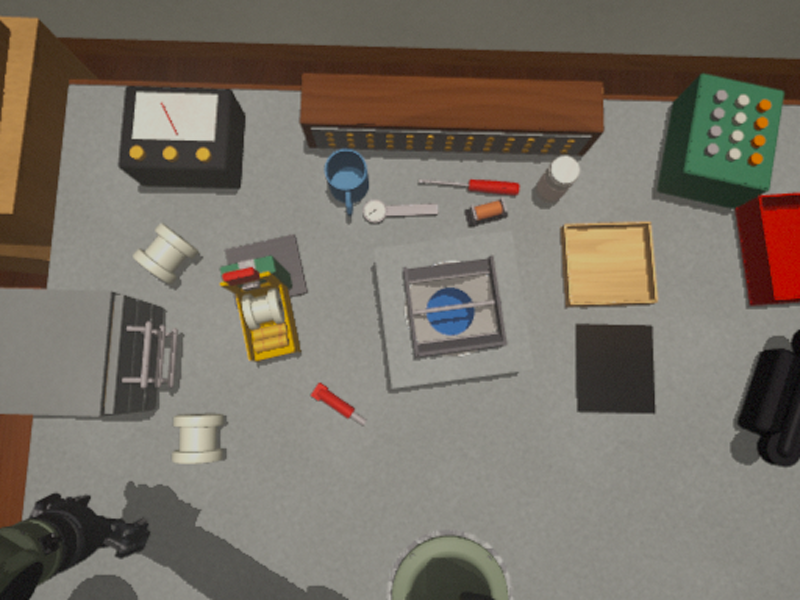

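The scene picture shows the stand's green post at (477,400) with the yellow bin behind it, its red handle at (495,340), and the console grate at (382,280). In the top picture (800x600 px) the bin is at (268,320) and the grate at (455,305). The mat is at (615,368) and the tray at (608,263).

Insulator look-alikes in the top picture:
- The spool in the bin at (262,307). It is the smallest and matches the description, so I choose it.
- A loose spool at (167,253).
- A loose spool at (198,437).

Red look-alikes for the bin handle are the key handle at (335,402) and the screwdriver at (490,187). The bin handle is the red block at (240,275).

Next I'll take close crops.

```bash
cat > h.py <<'E'
import numpy as np, cv2
from scipy.spatial.transform import Rotation as R
from bench import bot, solve_ik, imaging
def cam(n):
    m=imaging.camera_model(n); return m["K"],np.array(m["position"]),R.from_euler("xyz",m["rotation"]).as_matrix()
def ray(n,px):
    K,p,Q=cam(n); d=np.linalg.solve(K,np.array([px[0],px[1],1.])); return p,Q@np.array([d[0],-d[1],-d[2]])
def onz(n,px,z):
    p,d=ray(n,px); return (p+d*(z-p[2])/d[2])[:2]
def proj(n,P):
    K,p,Q=cam(n); c=Q.T@(np.array(P,float)-p); u=K@np.array([c[0],-c[1],-c[2]]); return u[:2]/u[2]
def tri(a,b):
    p,d=ray("top",a); q,e=ray("scene",b); A=np.stack([d,-e],1); s=np.linalg.lstsq(A,q-p,rcond=None)[0]
    x=p+d*s[0]; y=q+e*s[1]; return (x+y)/2,np.linalg.norm(x-y)
E
python3 - <<'E'
from h import *
t=cv2.imread("pics/top0.png"); s=cv2.imread("pics/scene0.png")
print("base",proj("top",[0,0,0])*800/512, proj("scene",[0,0,0])*800/512)
a=cv2.resize(t[145:245,130:230],(400,400),interpolation=cv2.INTER_CUBIC)
b=cv2.resize(t[150:250,237:337],(400,400),interpolation=cv2.INTER_CUBIC)
cv2.imwrite("pics/crop1.png",np.hstack([a,b]))
c=cv2.resize(s[150:250,190:290],(400,400),interpolation=cv2.INTER_CUBIC)
d=cv2.resize(s[200:320,255:375],(400,400),interpolation=cv2.INTER_CUBIC)
cv2.imwrite("pics/crop2.png",np.hstack([c,d]))
hsv=cv2.cvtColor(t,cv2.COLOR_BGR2HSV)
def show(name,mask,z,roi):
    x0,y0,x1,y1=roi; m=np.zeros_like(mask); m[y0:y1,x0:x1]=mask[y0:y1,x0:x1]
    c=max(cv2.findContours(m,0,2)[0],key=cv2.contourArea); r=cv2.minAreaRect(c)
    P=np.array([onz("top",p,z) for p in cv2.boxPoints(r)])
    print(name,cv2.contourArea(c),r[0],"ctr",P.mean(0).round(1),"sides",np.linalg.norm(P[1]-P[0]).round(1),np.linalg.norm(P[2]-P[1]).round(1),"ang",[np.degrees(np.arctan2(*(P[i+1]-P[i])[::-1])).round(1) for i in (0,1)])
inr=lambda lo,hi: cv2.inRange(hsv,np.array(lo),np.array(hi))
show("mat",inr((0,0,0),(180,255,60)),3,(355,200,430,270))
show("tray",inr((8,60,90),(30,255,255)),30,(350,130,430,205))
show("handle",inr((0,150,80),(6,255,255))|inr((172,150,80),(180,255,255)),241,(135,160,180,190))
show("green",inr((50,80,40),(90,255,255)),180,(130,150,200,200))
show("yellow",inr((18,120,90),(32,255,255)),105,(140,160,200,240))
# console top: brighter grey than desk?
print(hsv[215,245],hsv[235,300],hsv[260,240],hsv[260,300], hsv[160,235])
E
```

```text
base [448.5238608 595.2032683] [543.52032049 261.52800656]
mat 2579.5 (393.4999694824219, 235.5) ctr [ 424.  -314.2] sides 164.8 149.4 ang [np.float64(-0.8), np.float64(-88.5)]
tray 2998.0 (389.4559020996094, 168.57354736328125) ctr [ 623.4 -296.5] sides 182.3 165.0 ang [np.float64(-85.6), np.float64(-179.1)]
handle 89.0 (152.54391479492188, 175.2048797607422) ctr [546.4 357.2] sides 50.6 13.7 ang [np.float64(-76.0), np.float64(-164.8)]
green 81.5 (169.0, 169.0) ctr [574.5 332. ] sides 31.2 26.5 ang [np.float64(-88.4), np.float64(-176.9)]
yellow 811.5 (169.8754119873047, 204.47047424316406) ctr [489.7 341.1] sides 98.5 135.6 ang [np.float64(-74.9), np.float64(-164.1)]
[30 11 91] [ 20  15 153] [ 30  12 147] [ 26  14 143] [ 23  16 145]
```

View pics/crop1.png

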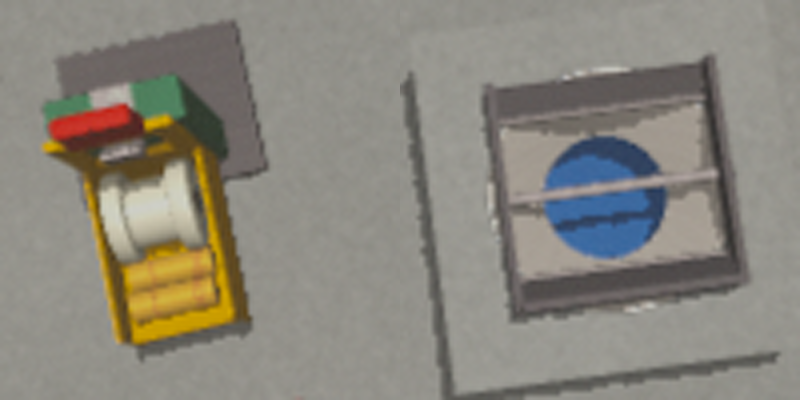

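View pics/crop2.png

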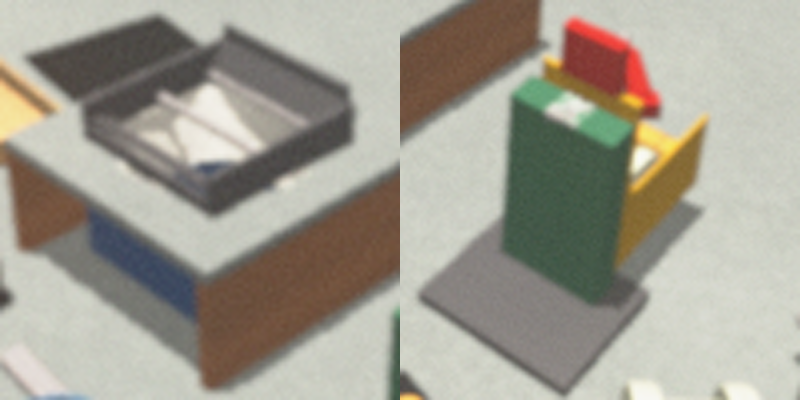

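The crops confirm the choice: the small spool is in the bin with both shells at the mouth side, and the bin handle is the red block over the green post. On the console the high wall is on the robot side (-x), and the centre bar runs (510,198)-(718,172) in the right crop. Next I'll compute poses from these.

```bash
python3 - <<'E'
from h import *
B=lambda x,y:(237+(x-400)/4-.4,150+y/4-.4); A=lambda x,y:(130+x/4-.4,145+y/4-.4)
D=lambda x,y:(255+(x-400)*.3-.4,200+y*.3-.4); C=lambda x,y:(190+x/4-.4,150+y/4-.4)
ang=lambda v:np.degrees(np.arctan2(v[1],v[0])).round(1)
l,r=onz("top",B(510,198),127),onz("top",B(718,172),127); print("bar",l,r,(l+r)/2,np.linalg.norm(l-r),ang(l-r)-90)
bl,br=onz("top",B(514,316),165),onz("top",B(749,282),165);print("-x wall outer corners",bl,br,np.linalg.norm(bl-br),ang(bl-br)-90)
tl,tr=onz("top",B(487,88),150),onz("top",B(712,57),150);print("+x",tl,tr,np.linalg.norm(tl-tr),ang(tl-tr)-90, (bl+br+tl+tr)/4)
k=[onz("top",B(*p),115) for p in((447,397),(775,352),(407,75))];print("console",k,ang(k[0]-k[1])-90,ang(k[2]-k[0]),"ctr",(k[1]+k[2])/2,np.linalg.norm(k[0]-k[1]))
f=[onz("top",A(*p),8) for p in((55,60),(237,22),(267,172))];print("foot",f,ang(f[0]-f[1])-90,ang(f[1]-f[2]),np.linalg.norm(f[0]-f[1]),np.linalg.norm(f[2]-f[1]))
# handle scene view: top face corners
h=[onz("scene",D(*p),241) for p in((577,18),(632,47),(622,52),(567,25))]
print("handle scene",h,np.mean(h,0))
p=[onz("scene",D(*p),180) for p in((512,95),(531,77),(637,124),(617,148))]; print("post scene",np.mean(p,0),p,ang(p[0]-p[3]))
g=[onz("scene",C(*p),z) for p,z in(((225,28),165),((352,95),165))]; print("hi wall scene",g)
pt=[onz("top",A(*p),180) for p in((178,76),(226,150))]; print("post top",pt)
E
```

```text
bar [508.54967394  81.39288865] [530.21902026 -59.97206855] [519.3843471   10.71041005] 143.01612389414208 8.700000000000003
-x wall outer corners [427.2289384   77.98699624] [453.3077672  -74.35908114] 154.56206715822307 9.700000000000003
+x [579.69877259  99.14346118] [605.07993724 -51.78750524] 153.05018831407438 9.5 [516.32885386  12.74596776]
console [array([373.53463271, 120.47730802]), array([ 409.57264516, -101.30106188]), array([593.99874953, 154.61840231])] 9.200000000000003 8.8 ctr [501.78569735  26.65867021] 224.68730203845666
foot [array([634.37998024, 451.3797378 ]), array([668.07864238, 313.55367115]), array([552.10088351, 285.02319701])] 13.700000000000003 13.8 141.8859558851985 119.43545749816863
handle scene [array([547.37330307, 340.23906708]), array([538.74490087, 387.47507667]), array([548.32365768, 387.66072815]), array([558.81141501, 342.5147073 ])] [548.31331916 364.4723948 ]
post scene [565.64777169 363.55339395] [array([591.16204617, 325.1586009 ]), array([566.27969312, 316.99637374]), array([538.07655411, 400.86567129]), array([567.07279335, 411.19292987])] -74.4
hi wall scene [array([460.53034027, -64.30302881]), array([438.91326033,  84.98729932])]
post top [array([589.14052273, 319.52918125]), array([541.20247833, 285.83265056])]
```

```bash
cat >> h.py <<'E'
HAND=np.array([547.,358.5]); BY=np.radians(14); G=np.array([518.,12.5,127.]); GY=np.radians(9.3); MAT=np.array([424.,-314.])
def tcp(p,yaw,tilt,flip):   # bin origin, bin yaw, mouth-down tilt (deg) -> TCP pose
    Rb=R.from_euler("ZY",[yaw,-np.radians(tilt)]).as_matrix()
    s=-1 if flip else 1
    Rt=np.stack([s*Rb[:,1],s*Rb[:,0],-Rb[:,2]],1)
    return np.asarray(p,float)+Rb@[63,0,169.5], R.from_matrix(Rt).as_euler("xyz")
def pour(tilt,flip,lx=32,extra=0,margin=15):
    Rb=R.from_euler("ZY",[GY,-np.radians(tilt)]).as_matrix()
    lip=G+[lx*np.cos(GY),lx*np.sin(GY),35*np.cos(np.radians(tilt))+margin+extra]
    return tcp(lip-Rb@[-61,0,35.5],GY,tilt,flip)
ex=np.array([np.cos(BY),np.sin(BY),0])
B0=np.array([*(HAND-63*ex[:2]),30.])
E
python3 - <<'E'
from h import *
for fl in (0,1):
    W=dict(app=tcp(B0+[0,0,80],BY,0,fl),grasp=tcp(B0,BY,0,fl),lift=tcp(B0+[0,0,30],BY,0,fl),draw=tcp(B0+[0,0,30]-75*ex,BY,0,fl),
     up=tcp(B0+[0,0,190]-75*ex,BY,0,fl),mat=tcp([*MAT,3],0,0,fl),matup=tcp([*MAT,190],0,0,fl),
     over=pour(0,fl,extra=60),p0=pour(0,fl),p25=pour(25,fl),p50=pour(50,fl),away=pour(25,fl,lx=60,extra=100))
    for k,(p,o) in W.items():
        q=solve_ik(p,o); print(fl,k,p.round(0),None if q is None else np.round(q,2))
E
```

```text
0 app [547. 358. 280.] [0.47 0.51 0.2  1.27 0.   1.79]
0 grasp [547. 358. 199.] [0.47 0.54 0.06 1.09 0.   1.79]
0 lift [547. 358. 229.] [0.47 0.52 0.11 1.16 0.   1.79]
0 draw [474. 340. 229.] [ 0.5   0.39 -0.1   1.08  0.    1.82]
0 up [474. 340. 390.] [0.5  0.35 0.24 1.46 0.   1.82]
0 mat [ 487. -314.  172.] [-0.7   0.42 -0.2   0.94  0.    0.87]
0 matup [ 487. -314.  360.] [-0.7   0.34  0.15  1.38  0.    0.87]
0 over [672.  38. 371.] [-0.05  0.55  0.5   1.52  0.    1.35]
0 p0 [672.  38. 311.] [-0.05  0.54  0.34  1.37  0.    1.35]
0 p25 [605.  27. 348.] [-0.14  0.06 -0.33  0.77  0.13  1.29]
0 p50 [527.  14. 346.] [-0.33 -0.33 -0.93  0.16  0.37  1.24]
0 away [632.  31. 448.] [-0.13  0.09 -0.04  1.02  0.12  1.31]
1 app [547. 358. 280.] [ 0.47  0.51  0.2   1.27  0.   -1.35]
1 grasp [547. 358. 199.] [ 0.47  0.54  0.06  1.09  0.   -1.35]
1 lift [547. 358. 229.] [ 0.47  0.52  0.11  1.16  0.   -1.35]
1 draw [474. 340. 229.] [ 0.5   0.39 -0.1   1.08  0.   -1.32]
1 up [474. 340. 390.] [ 0.5   0.35  0.24  1.46  0.   -1.32]
1 mat [ 487. -314.  172.] [-0.7   0.42 -0.2   0.94  0.   -2.27]
1 matup [ 487. -314.  360.] [-0.7   0.34  0.15  1.38  0.   -2.27]
1 over [672.  38. 371.] [-0.05  0.55  0.5   1.52  0.   -1.79]
1 p0 [672.  38. 311.] [-0.05  0.54  0.34  1.37  0.   -1.79]
1 p25 [605.  27. 348.] [-0.14  0.06 -0.33  0.77  0.13 -1.85]
1 p50 [527.  14. 346.] [-0.33 -0.33 -0.93  0.16  0.37 -1.9 ]
1 away [632.  31. 448.] [-0.13  0.09 -0.04  1.02  0.12 -1.83]
```

```bash
python3 - <<'E'
from h import *
bot.grip(1.0,100)
bot.move_ptp(*tcp(B0+[0,0,80],BY,0,0))
print("hit",bot.movel(tcp(B0,BY,0,0)[0],max_speed=120,threshold=15))
bot.grip(0.0,100); s=bot.get_state(); print(s["t"],s["opening"],s["gripper_force"],s["contact_force"],s["tcp_pos"])
bot.movel(tcp(B0+[0,0,31],BY,0,0)[0],max_speed=60); s=bot.get_state(); print(s["contact_force"],s["tcp_pos"])
bot.movel(tcp(B0+[0,0,31]-80*ex,BY,0,0)[0],max_speed=80); s=bot.get_state(); print(s["t"],s["contact_force"],s["opening"])
t=imaging.capture("top"); c=imaging.capture("scene")
cv2.imwrite("pics/unh.png",np.hstack([cv2.resize(t[145:265,120:240],(400,400)),cv2.resize(c[180:320,255:395],(400,400))]))
E
```

```text
hit False
3.275 0.15248578458631495 97.53801226615906 [-1.7417578   0.02354312  2.35043739] [547.10655579 358.54425126 199.85106965]
[ 0.42145244 -1.31186073 -7.43372723] [546.9837822  358.5377123  230.46173743]
5.0917 [ 0.79910627  0.01893147 -7.13512835] 0.15270796999975955
```

View pics/unh.png

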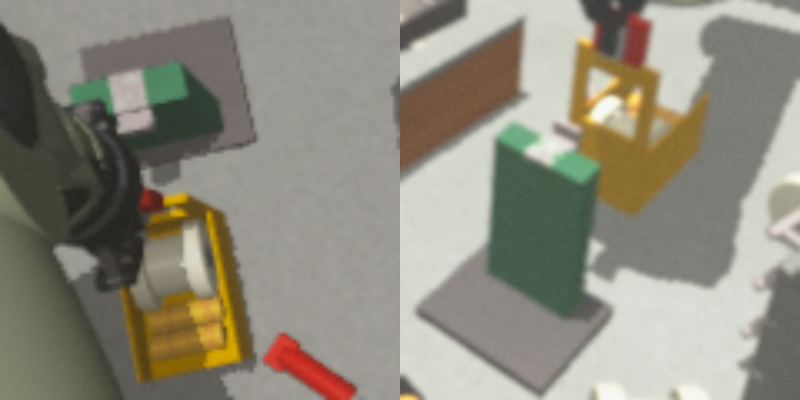

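The bin is clear of the hook (left crop, bin at (190,290)) with the insulator and both shells still in it, and the 7.1 N load matches a full bin. Next I carry it over the grate and tip it slowly.

```bash
python3 - <<'E'
from h import *
bot.movel(tcp(B0+[0,0,190]-80*ex,BY,0,0)[0],max_speed=150)
bot.movel(*pour(0,0,extra=60),max_speed=180)
bot.movel(*pour(0,0),max_speed=100)
print(bot.get_state()["t"])
for a in (8,16,20,24): bot.movel(*pour(a,0),max_speed=50)
bot.dwell(.6); print(bot.get_state()["contact_force"][2])
for a in (30,36,42,48): 
    bot.movel(*pour(a,0),max_speed=60); s=bot.get_state(); print(a,s["t"],s["contact_force"].round(2) if hasattr(s["contact_force"],"round") else s["contact_force"])
bot.dwell(.4); print(bot.get_state()["contact_force"])
t=imaging.capture("top"); c=imaging.capture("scene")
cv2.imwrite("pics/pour.png",np.hstack([cv2.resize(t[140:260,230:350],(400,400)),cv2.resize(c[110:250,180:320],(400,400))]))
E
```

```text
9.3167
-6.546630788687931
30 12.4833 [ 0.05  0.74 -5.79]
36 12.95 [-0.58  0.44 -6.62]
42 13.4167 [ 0.24  0.3  -5.68]
48 13.8917 [ 0.38 -0.17 -5.56]
[-0.67170645  0.1046427  -2.53733428]
```

View pics/pour.png

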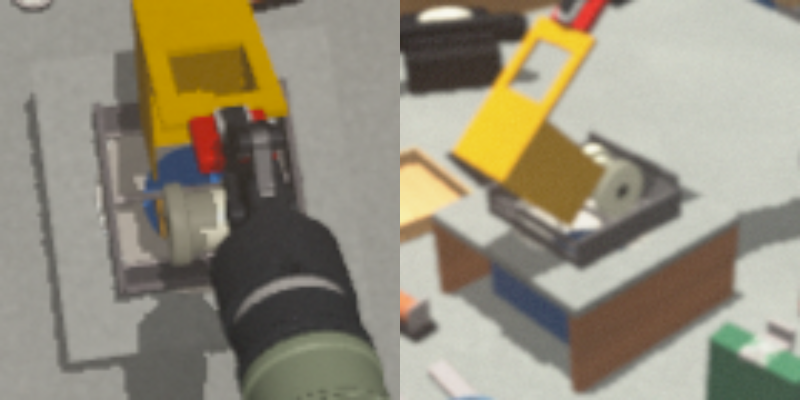

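The wrist load is down to 2.5 N, so the bin is empty. The insulator lies across the -x gap of the grate, at (195,225) in the left crop. Next I withdraw the bin and stand it on the mat.

```bash
python3 - <<'E'
from h import *
bot.movel(*pour(44,0,lx=45,extra=40),max_speed=80)
bot.movel(*pour(20,0,lx=60,extra=120),max_speed=150)
t=imaging.capture("top"); c=imaging.capture("scene"); print(bot.get_state()["contact_force"])
bot.movel(*tcp([*MAT,190],0,0,0),max_speed=180)
bot.movel(tcp([*MAT,25],0,0,0)[0],max_speed=150)
print(bot.movel(tcp([*MAT,0],0,0,0)[0],max_speed=30,threshold=4)); s=bot.get_state(); print(s["tcp_pos"][2]-169.5,s["contact_force"])
bot.grip(0.6); bot.dwell(.3); print(bot.get_state()["opening"])
p=bot.get_state()["tcp_pos"]
bot.movel([p[0],p[1],300],max_speed=150)
bot.move_ptp([330,-100,420],bot.get_state()["orientation"])
t=imaging.capture("top"); c=imaging.capture("scene"); print(bot.get_state()["t"])
cv2.imwrite("pics/topm.png",t); cv2.imwrite("pics/scm.png",c)
cv2.imwrite("pics/mat.png",np.hstack([cv2.resize(t[140:260,230:350],(400,400),interpolation=cv2.INTER_CUBIC),cv2.resize(t[120:280,320:480],(400,400))]))
cv2.imwrite("pics/mat2.png",cv2.resize(c[110:260,130:330],(800,600),interpolation=cv2.INTER_CUBIC))
E
```

```text
[-0.61867442  0.82943341 -3.87129548]
True
3.3624737467166597 [ 0.49500321 -0.35897199  4.00425409]
0.6006878676370349
23.4417
```

View pics/mat.png

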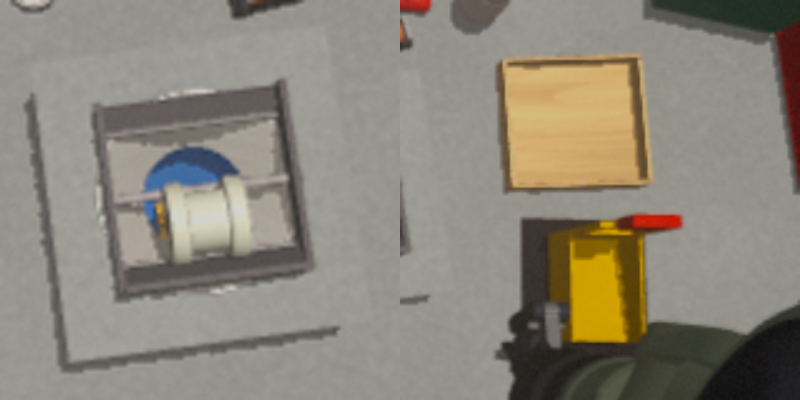

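View pics/mat2.png

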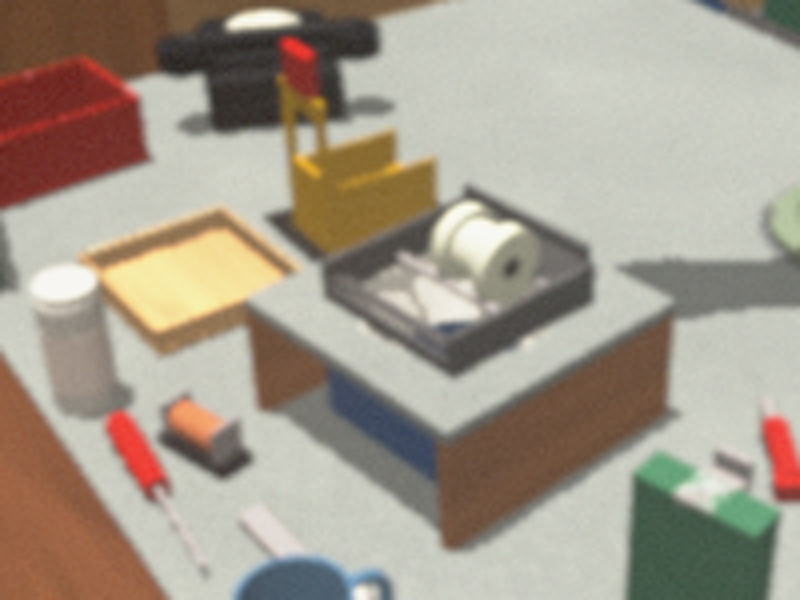

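The bin stands upright on the mat, released, at (605,285) in the right crop. The insulator lies along the -x gap at (207,220) in the left crop, with brass visible beside it at (160,215). Next I measure both, then pick the insulator.

```bash
python3 - <<'E'
from h import *
t=cv2.imread("pics/topm.png"); hsv=cv2.cvtColor(t,cv2.COLOR_BGR2HSV)
m=cv2.inRange(hsv,(18,120,60),(32,255,255)); m[:,:375]=0; m[:,430:]=0; m[:215]=0; m[270:]=0
x,y,w,h=cv2.boundingRect(max(cv2.findContours(m,0,2)[0],key=cv2.contourArea)); print(x,y,w,h)
print("bin +-y at rim",onz("top",(x,y+h/2),78),onz("top",(x+w,y+h/2),78))
s=cv2.imread("pics/scm.png")
hs=cv2.cvtColor(s,cv2.COLOR_BGR2HSV)
b,g,r=[t[...,i].astype(int) for i in range(3)]
m=((r>160)&(g>160)&(b<r-8)&(b>110)).astype(np.uint8)*255
k=np.zeros_like(m); k[188:222,278:308]=m[188:222,278:308]
c=max(cv2.findContours(k,0,2)[0],key=cv2.contourArea); rr=cv2.minAreaRect(c); print("ins top",cv2.contourArea(c),rr,cv2.boundingRect(c))
b,g,r=[s[...,i].astype(int) for i in range(3)]
m=((r>140)&(g>140)&(b<r-8)&(b>90)).astype(np.uint8)*255
k=np.zeros_like(m); k[158:188,236:268]=m[158:188,236:268]
c2=max(cv2.findContours(k,0,2)[0],key=cv2.contourArea); r2=cv2.minAreaRect(c2); print("ins sc",cv2.contourArea(c2),r2[:],cv2.boundingRect(c2))
print(tri(rr[0],r2[0]))
for z in (149,180):
    P=np.array([onz("top",p,z) for p in cv2.boxPoints(rr)]); print(z,P.round(1).tolist(),P.mean(0))
gz=lambda v:R.from_euler("z",-GY).apply([v[0]-G[0],v[1]-G[1],0])
print("handmade",onz("top",(292.1,206),160),gz(onz("top",(292.1,206),160)))
E
```

```text
379 215 40 42
bin +-y at rim [ 418.44665142 -245.86411413] [ 421.42310554 -358.82161685]
ins top 397.0 ((294.0782470703125, 204.18826293945312), (20.965452194213867, 26.8001766204834), 81.46923065185547) (280, 193, 28, 24)
ins sc 529.5 ((251.0, 172.5), (29.0, 30.0), 90.0) (236, 158, 31, 30)
(array([491.22070955,   4.61859934, 147.22177311]), np.float64(8.85253689082341))
149 [[515.9, 41.8], [528.5, -28.8], [473.3, -37.5], [460.8, 32.5]] [494.6235265    1.98272248]
180 [[512.0, 43.8], [524.2, -24.6], [470.6, -33.1], [458.6, 34.8]] [491.33921752   5.22949692]
handmade [488.43265231   8.28777891] [-29.85941711   0.6213419    0.        ]
```

```bash
python3 - <<'E'
from h import *
Y=min((GY,GY-np.pi),key=lambda y:abs(solve_ik([490,7,250],[np.pi,0,y])[5])); print(Y,solve_ik([490,7,250],[np.pi,0,Y]),solve_ik([627,-296,60],[np.pi,0,Y-GY]))
bot.grip(1.0,60)
bot.move_ptp([490,7,250],[np.pi,0,Y])
print("hit",bot.movel([490,7,138],max_speed=100,threshold=6), bot.get_state()["tcp_pos"])
bot.grip(0.0,60); s=bot.get_state(); print(s["opening"],s["gripper_force"],s["contact_force"])
bot.movel([490,7,160],max_speed=40); bot.movel([490,7,260],max_speed=120)
s=bot.get_state(); print(s["t"],s["opening"],s["contact_force"])
bot.movel([540,-150,260],rot=[np.pi,0,Y-GY],max_speed=150)
t=imaging.capture("top"); c=imaging.capture("scene")
cv2.imwrite("pics/pick.png",np.hstack([cv2.resize(t[140:260,230:350],(400,400),interpolation=cv2.INTER_CUBIC),cv2.resize(c[90:230,180:320],(400,400))]))
E
```

```text
-2.9792770331543204 [-0.13647445  0.20249691 -0.31074378  1.05755564  0.         -0.29879007] [-0.54742127  0.72632417  0.01956034  0.86403249  0.         -0.54742127]
hit False [490.50176819   6.93633811 138.55544164]
0.7184197071344842 64.8462724685669 [-1.2932323   5.62959969  6.13822534]
28.4083 0.7211340984826701 [-0.38154504 -0.10649288 -3.99666584]
```

View pics/pick.png

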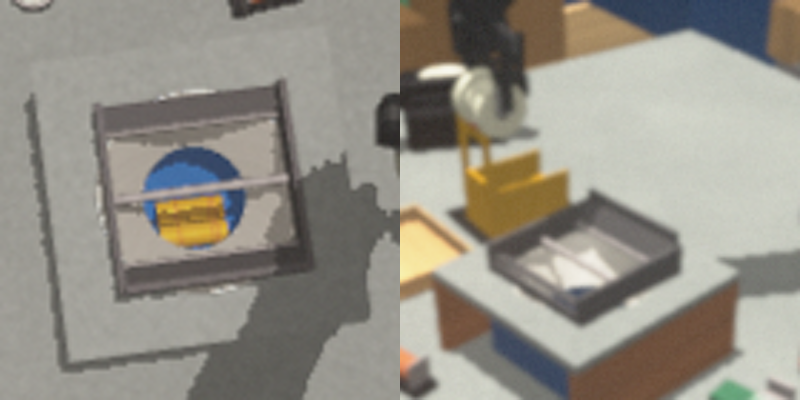

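The insulator is gripped, and both shells show through the throat at (190,220) in the left crop. Their apparent length fits the catch-bin floor. Next I lay the insulator in the tray.

```bash
python3 - <<'E'
from h import *
bot.movel([627,-296,200],max_speed=150)
bot.movel([627,-296,45],max_speed=120)
print(bot.movel([627,-296,20],max_speed=25,threshold=4)); print(bot.get_state()["tcp_pos"])
bot.grip(1.0); bot.dwell(.3)
bot.movel([627,-296,220],max_speed=120); bot.move_ptp([420,60,330],bot.get_state()["orientation"]); bot.dwell(.5)
s=bot.get_state(); print(s["t"],s["contact_force"])
t=imaging.capture("top"); cv2.imwrite("pics/end.png",cv2.resize(t,(800,600)))
E
```

```text
True
[ 626.9433903  -295.94570855   30.0719628 ]
37.675 [-0.00308742 -0.14389395 -0.127248  ]
```

View pics/end.png

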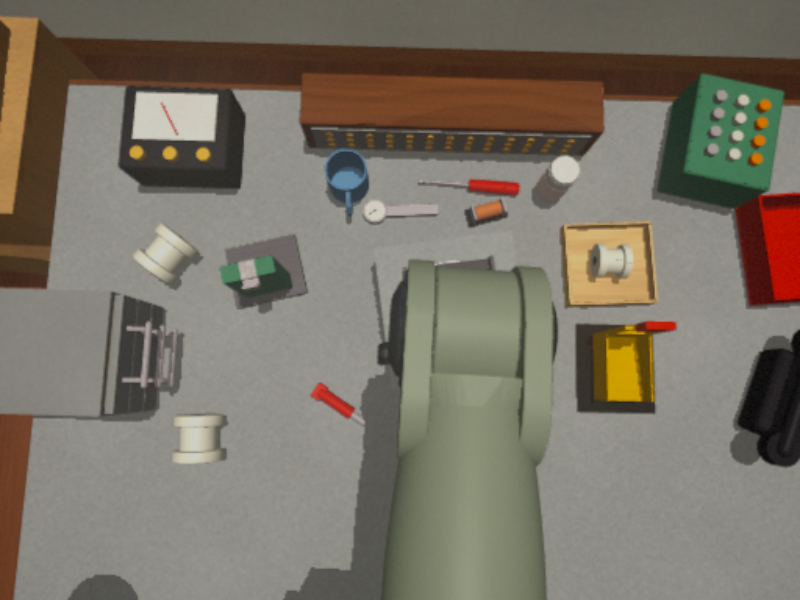

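The insulator lies in the tray at (611,261), the bin stands on the mat at (622,366), and the bystanders have not moved.

```bash
python3 -c "
from bench import bot
print(bot.sign_off())"
```

```text
the job is handed in; nothing more can be done
None
```

The job is handed in, with no verdict returned; the last pictures showed both shells in the catch bin, the empty bin upright on the mat, the insulator in the tray and the bystanders unmoved, at about 38 s of the 72 s allowed.

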